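# Snap the brush rest onto the drying bar

### The arm

A 7-joint arm with a two-finger parallel gripper is mounted at the origin on a cart in front of the work surface, level with it; the furniture and walls round the work are solid. World frame = base frame: x ahead of the robot, y to its left, z up, the work surface at z = 0. Lengths are in m, angles in degrees, forces in N, time in s.
With the tool pointing down it reaches from about 0.35 to 0.775 m from the base axis. Payload 3.1 kg.
Tool frame: the origin (TCP) lies on the centre line of the jaws, within the pads' length; the fingertips stand 17 mm ahead of it and the grasp point (between the pads) lies 2 mm behind it (robot.tip_reach is the distance from the TCP to the fingertips, in m); z points along the fingers, y is the line along which they close (so a half turn about z gives the same grasp; the last joint's range is limited). The gripper opens to 85 mm and grips with 20 to 120 N. Pads are 22 mm wide; open, the fingers measure 114 mm over their backs; the gripper's body (76 mm by 85 mm) begins 54 mm behind the grasp point. The pads swing forward as they close: fully open they stand 13 mm farther back than shut.
Start: joints at [74.043, 17.813, 0.802, 86.603, -0.252, 75.585, -1.558], TCP at [0.129, -0.535, 0.248] pointing down, gripper open.
Joint ranges: [-154.91, 154.91], [-16.99, 109.72], [-72.82, 74.43], [7.12, 147.25], [-82.49, 262.49], [11.32, 116.49], [-174.64, 174.64]. Speed limits (degrees/s): [159.86, 159.86, 180, 180, 180, 180, 180].

### API

Orientations are given as [roll, pitch, yaw] about the fixed x, y, z axes, in that order (R = Rz(yaw) Ry(pitch) Rx(roll)).
In Python, from station import robot, fingers, vision, workorder, recognise gives the robot as it stands. Calls block until the motion is done:
- robot.move_to(position, orientation): joint-space move of the TCP to a pose.
- robot.line_to(position, orientation=None, velocity=0.15, f_stop=None): straight line of the TCP; orientation=None keeps the orientation; velocity is the mean speed in m/s. With f_stop (N) it stops when the force on the tool has changed by that much, and returns True; else False.
- robot.move_j(angles): joint-space move.
- fingers.gripper_to(opening, force=None): opening from 0.0 (shut) to 1.0 (fully open); force is the grip in N (None keeps the last); returns when the fingers have stopped.
- robot.pause(seconds).
- robot.inverse_kinematics(position, orientation): joint angles nearest the present ones, or None.
- vision.grab_frame(name): name is "scene" or "top" or "wrist"; returns the picture (384x512x3 uint8, red, green, blue); there is no depth.
- vision.calibration(name): a dict with "mtx" (3x3 intrinsics, pixels), "extrinsics" (4x4, takes a point from world to camera coordinates); the wrist camera has in their place "T_tool_cam" (4x4, takes a point from camera to tool coordinates, whose origin is the TCP and whose axes are the flange's). Camera axes: x right, y up, looking along -z (the intrinsics and any distortion apply to the point x, -y, -z); pixel columns grow to the right and rows downward; lengths in m; the calibration is good to about 2 mm. A picture is of the moment at which its call begins: read the wrist's pose just before it. calibration takes no time and is no camera call.
A pose or a line that the arm cannot do raises robot.PlanningError and nothing moves.
- workorder.close_job(): hands the job in; it is judged then, once.
Trained networks look in the newest picture that a camera, given by its name, has taken for a name from the list of things; names that differ only in an ending like _2 or _b are one class to them, and where a whole thing is asked for, a point or a joint stands for the part that bears it (a point fixed in the world has none). Each returns a list of dicts, best first, with "p" (0 to 1); they miss things now and then, are a little off and sometimes report something else, mostly with a low value. They report only what shows in the picture. A call takes as long as a camera call. They do not tell look-alikes from the thing itself.
- recognise(label, camera): "rect" ([centre column, centre row, width, height] in pixels, round what is visible of it).
Readings, each from a call of its own:
- robot.current_time_s(): time.
- robot.current_joint_positions(): joint angles.
- robot.current_dq(): joint speeds.
- robot.current_joint_torque(): joint torques, N m.
- robot.current_tool_pos(): TCP position.
- robot.current_eef_rot(): TCP orientation.
- robot.current_contact_force(): force on the tool from outside, world axes, zero at the start.
- robot.current_torque(): the same for the moment, N m.
- robot.current_finger_gap(): opening from 0.0 (shut) to 1.0 (fully open).
- robot.current_gripper_force(): force on a finger pad.
Only numpy, scipy, OpenCV 4.12 (cv2) and the standard library are available. Lean on these libraries where they do the work, as an engineer would, in place of code of your own. Each camera call takes 0.05 s, during which the arm holds its last target. There are 200 camera calls.

### The job

Pick up the loose brush rest and press it straight down over the clear stretch of the sprung drying bar, between the fixed rest and the stop collar, until its spring arms snap past the bar, then go on to a firm push of about 20 N so that it sits fully home. Slide it along the bar until it bears against the collar with a push of about 10 N, and let go, leaving it upright on the bar and touching the collar. The bar gives under load, so go by feel and never lean on the bar with more than 30 N or on the collar with more than 20 N; leave the dipper, the cork block and the putty rubber where they are.

Things in the scene. Friction and masses are not known exactly. Their poses are not given: they have to be found in the camera images.
- clip: the loose brush rest: a pale wooden block on two steel spring arms, 107 mm high, standing on the arm tips. Origin: centre of its underside; z up through the block, x along the groove on top (parallel to the bar when fitted), y from arm to arm. The same both ways round. About 65 g. Arms: 35 mm apart at the tips, a 15 mm throat 22 mm above the origin, springing apart to let the bar past
- clip_grip (a point): centre of the loose rest's wooden block, 74 mm above its underside; axes as the rest. The block is 30 mm long (x), 24 mm wide (y: hold it across this), from 46 to 98 mm above the underside, with two 9 mm ridges on top; below it a yoke 30 mm wide (y) from 39 to 46 mm
- clip_seat (a point): point of the loose rest where the bar's axis lies when it is fully home: 28.9 mm above its underside, 45.1 mm below clip_grip; axes as the rest. Snapping on takes a push of about 8 to 14 N that falls off suddenly as the arms snap over, and rises again when the yoke bears on the bar. Fitted, it slides along the bar with about 2 to 4 N of drag and can turn about it
- bar: polished level steel bar, 20 mm thick, axis 85 mm above the table; origin at its middle, x along it towards the collar, z up. It runs between two posts (at x = -115 and 115 mm, 108 mm high, 48 mm wide) on a fixed wooden base 270 x 85 x 14 mm. Its ends ride on springs: under load it gives way downward (about 1 to 20 mm at 20 N, different each time) and a little lengthwise, and springs back
- bar_mid (a point): middle of the bar, on its axis; axes as the bar. A rest like the loose one is fixed on the bar from x = -90 to -60 mm. The clear stretch runs from x = -60 mm to the collar's face
- collar: the stop collar, an aluminium ring 34 mm across and 11 mm thick, clamped on the bar with a small thumb screw on top (up to 29 mm above the bar's axis); its near face is between x = 25 and 75 mm along the bar. Origin as collar_face
- collar_face (a point): centre of the collar's face that looks to the clear stretch, on the bar's axis; x points along the bar away from the clear stretch. The fitted rest is against the collar when clip_seat is 15 mm before this point
- dipper_1: small round tin, 50 mm across, 21 mm high, bystander
- sanding_block: cork block 40 x 70 x 24 mm, bystander
- putty_rubber: grey putty rubber 26 x 42 x 12 mm, bystander
Things that resemble listed ones, but are neither listed nor needed, are in the scene too. What is shaped like the clip but blue or orange is not meant.

How it is judged:
By the outcome, as a careful person would: the job done as asked, in the order asked, and still so for the second after the job is handed in, with the robot touching nothing.
It also fails if it takes over 72 s, if anything falls off the work surface, if the arm or the gripper's body presses on something with over 40 N, if the wrist force passes 120 N, or if a joint passes its speed limit or range.

## Working session

There is one attempt and no reset: what is moved stays moved. The work goes in short steps, each a Python script; the robot and the scene stay as the last script left them, time stands still between calls to the robot, and variables do not carry over. Pictures are saved under pics/ and viewed, at most 10 in all, crops included, and the job is handed in when it is done.

```bash
ls; mkdir -p pics; python3 - <<'E'
from station import robot, fingers, vision, workorder, recognise
import cv2,numpy as np
for c in ["scene","top"]:
    im=vision.grab_frame(c); cv2.imwrite(f"pics/{c}0.png",im[:,:,::-1])
    k=vision.calibration(c); print(c,{a:np.round(b,4).tolist() if hasattr(b,'shape') else b for a,b in k.items()})
    for l in ["clip","bar","collar"]:
        print(l,[(np.round(d["rect"]).tolist(),round(d["p"],2)) for d in recognise(l,c)])
print(robot.current_time_s(),robot.current_tool_pos(),robot.current_eef_rot())
E
```

```text
pics
scene {'mtx': [[385.0028, 0.0, 256.9283], [0.0, 385.0028, 193.5233], [0.0, 0.0, 1.0]], 'extrinsics': [[-0.739, -0.6737, -0.006, 0.3015], [0.4752, -0.5276, 0.7041, -0.3068], [-0.4775, 0.5175, 0.71, -1.0069], [0.0, 0.0, 0.0, 1.0]]}
clip [([304.0, 159.0, 11.0, 28.0], 0.72), ([310.0, 179.0, 13.0, 29.0], 0.71)]
bar [([219.0, 198.0, 53.0, 49.0], 0.63)]
collar []
top {'mtx': [[363.5328, 0.0, 253.4085], [0.0, 363.5328, 190.6928], [0.0, 0.0, 1.0]], 'extrinsics': [[0.02, -0.9996, 0.0206, -0.0832], [0.9909, 0.0225, 0.133, -0.4348], [-0.1334, 0.0178, 0.9909, -0.939], [0.0, 0.0, 0.0, 1.0]]}
clip [([327.0, 205.0, 19.0, 18.0], 0.75), ([307.0, 231.0, 22.0, 14.0], 0.59), ([347.0, 177.0, 23.0, 16.0], 0.54), ([360.0, 146.0, 14.0, 10.0], 0.41)]
bar [([328.0, 204.0, 14.0, 17.0], 0.74), ([200.0, 158.0, 81.0, 26.0], 0.65)]
collar [([174.0, 156.0, 6.0, 13.0], 0.41)]
0.4 [ 0.12904733 -0.53458985  0.24816278] [-1.79985505e+02  1.84043758e-03  1.35723277e+01]
```

```bash
python3 - <<'E'
import cv2,numpy as np
a=cv2.imread("pics/top0.png")[110:270,130:400]; b=cv2.imread("pics/scene0.png")[110:290,150:420]
a=cv2.resize(a,None,fx=2.9,fy=2.9,interpolation=cv2.INTER_CUBIC);b=cv2.resize(b,None,fx=2.9,fy=2.9,interpolation=cv2.INTER_CUBIC)
cv2.imwrite("pics/t1.png",a);cv2.imwrite("pics/s1.png",b)
E
```

```text
(no output)
```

View pics/t1.png

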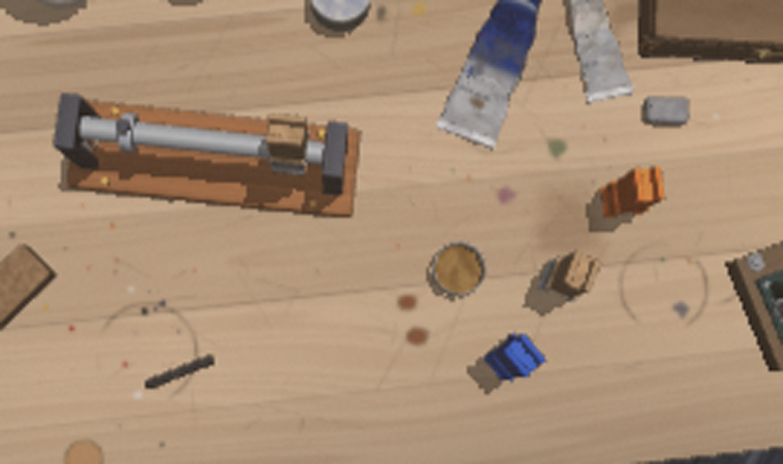

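View pics/s1.png

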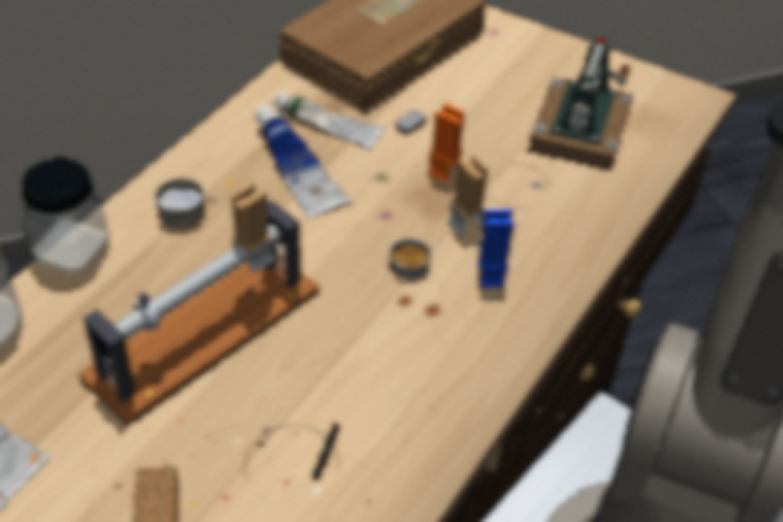

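```bash
cat > h.py <<'E'
from station import robot, fingers, vision, workorder, recognise
import cv2,numpy as np
from scipy.spatial.transform import Rotation as R
def T_wc(cam):
    k=vision.calibration(cam)
    if "extrinsics" in k: return k, np.linalg.inv(k["extrinsics"])
    T=np.eye(4);T[:3,3]=robot.current_tool_pos();T[:3,:3]=R.from_euler("xyz",robot.current_eef_rot(),degrees=True).as_matrix()
    return k, T@np.array(k["T_tool_cam"])
def onz(cal,px,z):
    k,T=cal; d=np.linalg.solve(k["mtx"],[px[0],px[1],1.]); d=T[:3,:3]@(d*[1,-1,-1]); o=T[:3,3]
    return o+d*(z-o[2])/d[2]
def pix(cal,P):
    k,T=cal; c=np.linalg.inv(T)@np.append(P,1); c=c[:3]*[1,-1,-1]; q=np.array(k["mtx"])@c; return q[:2]/q[2]
E
python3 - <<'E'
from h import *
c=T_wc("top"); f=lambda u,v,z:np.round(onz(c,(130+u/2.9,110+v/2.9),z),3)
print("clip",f(577,273,.1),"blue",f(522,352,.1),"orange",f(640,188,.1))
print("bar",f(90,130,.09),f(322,152,.09),"collar",f(127,132,.085),"fixed rest",f(287,135,.15))
print("posts",f(78,105,.108),f(336,145,.108))
k=vision.calibration("wrist"); print(k)
E
```

```text
clip [ 0.398 -0.26   0.1  ] blue [ 0.33  -0.213  0.1  ] orange [ 0.473 -0.315  0.1  ]
bar [0.514 0.162 0.09 ] [ 0.5  -0.04  0.09] collar [0.514 0.131 0.085] fixed rest [ 0.5   -0.012  0.15 ]
posts [0.532 0.169 0.108] [ 0.502 -0.052  0.108]
{'mtx': array([[287.58208378,   0.        , 250.79631422],
       [  0.        , 287.58208378, 190.33315806],
       [  0.        ,   0.        ,   1.        ]]), 'T_tool_cam': array([[-1.07121626e-04,  9.60572326e-01,  2.78030206e-01,
         7.01245531e-02],
       [ 9.99999533e-01, -1.64120629e-04,  9.52311310e-04,
        -9.75899335e-04],
       [ 9.60394382e-04,  2.78030179e-01, -9.60571860e-01,
        -1.25383783e-01],
       [ 0.00000000e+00,  0.00000000e+00,  0.00000000e+00,
         1.00000000e+00]])}
```

```bash
python3 - <<'E'
from h import *
robot.move_to([.398,-.26,.26],[180,0,0])
print(robot.current_time_s(),robot.current_tool_pos(),robot.current_joint_positions())
c=T_wc("wrist"); im=vision.grab_frame("wrist"); cv2.imwrite("pics/w1.png",im[:,:,::-1])
print(recognise("clip","wrist"), pix(c,[.398,-.26,.1]))
cv2.imwrite("pics/w1b.png",cv2.resize(im[:,:,::-1],(800,600),interpolation=cv2.INTER_CUBIC))
E
```

```text
1.8333 [ 0.39725672 -0.26147499  0.25996168] [ 42.69100768   9.2951525  -13.14248094  96.04357839   2.23617427
  74.91067938 -61.00402804]
[{'rect': [306.1, 93.1, 43.7, 34.0], 'p': 0.91}, {'rect': [252.1, 166.9, 37.8, 45.7], 'p': 0.7}, {'rect': [210.9, 223.2, 40.1, 55.3], 'p': 0.68}] [250.30552136 177.55581969]
```

View pics/w1b.png

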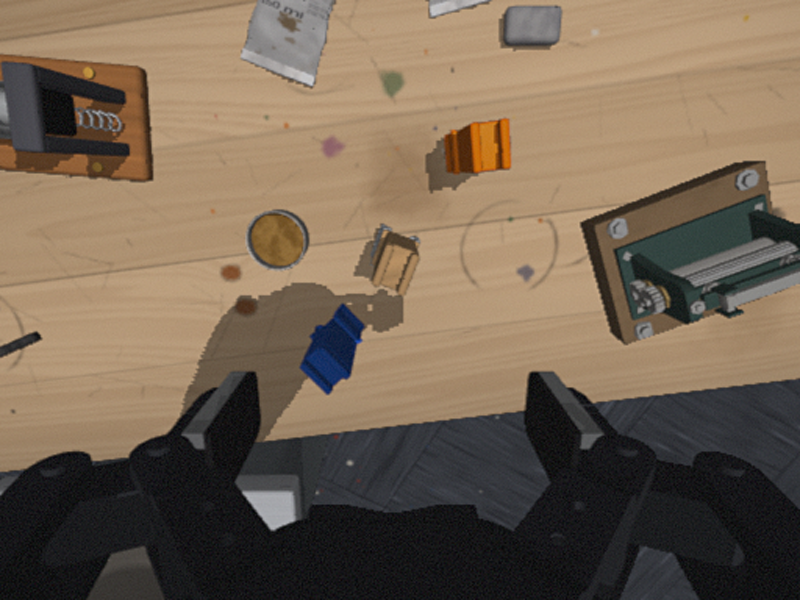

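```bash
python3 - <<'E'
import cv2
a=cv2.imread("pics/w1.png")[135:200,220:285]
cv2.imwrite("pics/w1c.png",cv2.resize(a,None,fx=9,fy=9,interpolation=cv2.INTER_NEAREST))
E
```

```text
(no output)
```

View pics/w1c.png

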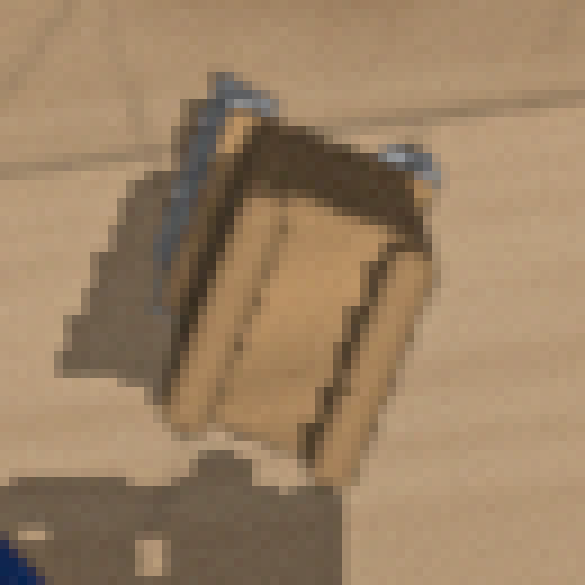

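```bash
python3 - <<'E'
from h import *
c=T_wc("wrist")
px=[(247.2,156.7),(268.3,163.9),(258.9,188.9),(238.3,182.2)]
P=np.array([onz(c,p,.107) for p in px])[:,:2]
ctr=P.mean(0); y=(P[1]-P[0]+P[2]-P[3])/2; x=(P[3]-P[0]+P[2]-P[1])/2
print(ctr,"len y",np.linalg.norm(y),"len x",np.linalg.norm(x),np.degrees(np.arctan2(y[1],y[0])),np.degrees(np.arctan2(x[1],x[0])))
ax=np.degrees(np.arctan2(x[1],x[0]))   # ~160
yaw=(ax+90)%180-90
# tool x = (cos yaw, sin yaw) for roll 180
print("yaw",yaw)
robot.move_to([*ctr,.17],[180,0,yaw])
c=T_wc("wrist"); im=vision.grab_frame("wrist"); cv2.imwrite("pics/w2.png",im[:,:,::-1])
print(pix(c,[*ctr,.107]),robot.current_tool_pos(),robot.current_time_s())
print(recognise("clip","wrist"))
E
```

```text
[ 0.40418461 -0.2628693 ] len y 0.02182407974874894 len x 0.027121860224482854 -108.9880078592481 160.43200498393003
yaw -19.567995016069972
[250.87843038 210.74066108] [ 0.40503356 -0.26398303  0.17146674] 2.4333
[{'rect': [227.4, 278.4, 47.3, 87.5], 'p': 0.89}, {'rect': [251.5, 194.9, 40.4, 61.7], 'p': 0.64}, {'rect': [291.2, 72.9, 62.1, 67.4], 'p': 0.63}]
```

View pics/w2.png

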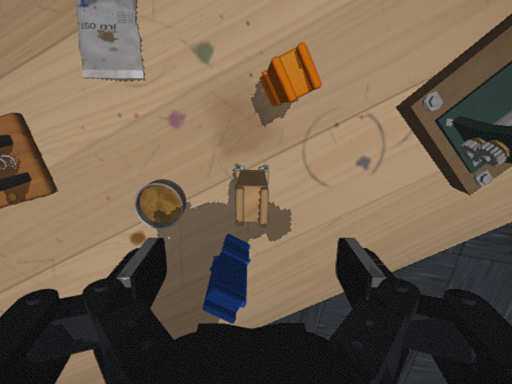

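```bash
python3 - <<'E'
from h import *
c=T_wc("wrist"); p=onz(c,(252,206.5),.107); print(p)
o=robot.current_eef_rot()
print(robot.line_to([p[0],p[1],.072],o,velocity=.12,f_stop=6), robot.current_tool_pos())
fingers.gripper_to(0.0,80)
print(robot.current_finger_gap(),robot.current_gripper_force(),robot.current_contact_force(),robot.current_time_s())
t=robot.current_tool_pos()
robot.line_to([t[0],t[1],.26],velocity=.2)
print(robot.current_tool_pos(),robot.current_contact_force(),robot.current_finger_gap())
robot.move_to([.47,.05,.29],[180,0,0-90]) if robot.inverse_kinematics([.47,.05,.29],[180,0,-90]) is not None else print("no")
c=T_wc("wrist"); im=vision.grab_frame("wrist"); cv2.imwrite("pics/w3.png",im[:,:,::-1])
for l in("bar","collar"):print(l,recognise(l,"wrist"))
cv2.imwrite("pics/w3b.png",cv2.resize(im[:,:,::-1],(800,600),interpolation=cv2.INTER_CUBIC))
print(robot.current_time_s(),robot.current_tool_pos(),robot.current_joint_positions())
E
```

```text
[ 0.40825327 -0.26529606  0.107     ]
False [ 0.40902595 -0.26577688  0.07287965]
0.27321436796888515 77.80982673168182 [-0.50947526  0.97561371  2.86779416] 4.0417
[ 0.40769477 -0.26488246  0.25856848] [ 0.22701675 -0.5793712  -1.23002899] 0.2716837413895708
bar [{'rect': [215.8, 165.3, 41.4, 149.7], 'p': 0.74}]
collar []
8.7583 [0.47002626 0.04986305 0.28997802] [ 42.06222777  15.60033901 -61.75435611  91.99960069  13.88863722
  80.74968376 158.91488065]
```

View pics/w3b.png

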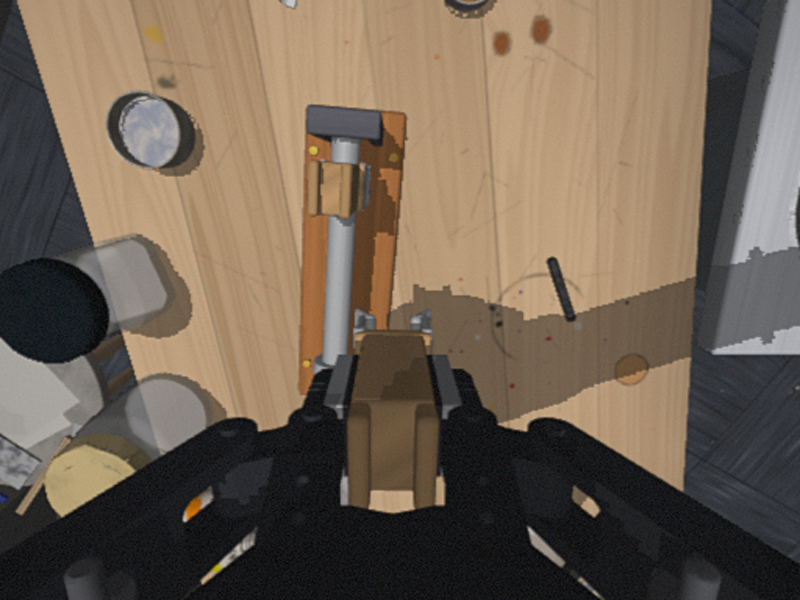

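```bash
python3 - <<'E'
from h import *
c=T_wc("wrist")
A=onz(c,(341.5*.64,230*.64),.085);B=onz(c,(335.5*.64,345*.64),.085);print("bar pts",A,B, np.degrees(np.arctan2(*(B-A)[1::-1])))
q=np.array(robot.current_joint_positions()); 
robot.move_to([.52,.0,.29],[180,0,90])
c=T_wc("wrist"); im=vision.grab_frame("wrist"); cv2.imwrite("pics/w4.png",im[:,:,::-1])
for l in("bar","collar"):print(l,recognise(l,"wrist"))
cv2.imwrite("pics/w4b.png",cv2.resize(im[:,:,::-1],(800,600),interpolation=cv2.INTER_CUBIC))
print(robot.current_time_s(),robot.current_tool_pos(),robot.current_joint_positions())
E
```

```text
bar pts [0.50619137 0.02453603 0.085     ] [0.51380578 0.115161   0.085     ] 85.19722335702315
bar [{'rect': [243.6, 107.4, 45.1, 208.4], 'p': 0.9}]
collar [{'rect': [248.6, 45.7, 32.1, 18.6], 'p': 0.76}]
11.3667 [5.19973605e-01 3.27692719e-05 2.89979580e-01] [ 18.13856014  14.91713511 -25.38924622  86.01638497   6.41951424
  80.5130215   -7.55079081]
```

View pics/w4b.png

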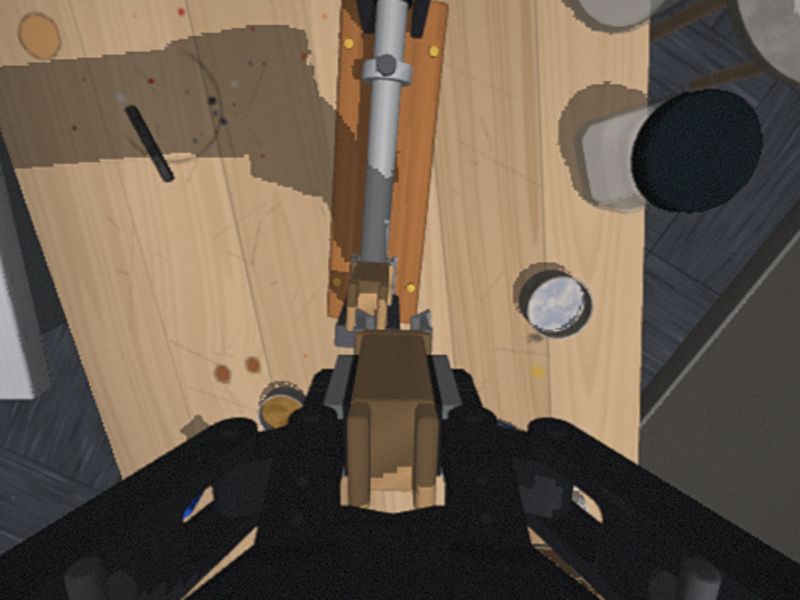

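```bash
cat >> h.py <<'E'
E
python3 - <<'E'
from h import *
c=T_wc("wrist"); s=.64
A=onz(c,(386.5*s,100*s),.087);B=onz(c,(377*s,215*s),.087);F=onz(c,(386*s,82*s),.09);P=onz(c,(390*s,8*s),.1)
print("bar",A,B,np.degrees(np.arctan2(*(A-B)[1::-1])),"collar face",F,P)
# fit check: held clip in image: bottom/top of the held block centre col
print("held top expected px",pix(c,[.52,0,.29+.033])/s, "tip", pix(c,[.52,0,.29-.074])/s)
E
python3 - <<'E'
import cv2
a=cv2.imread("pics/w4.png")[0:170,200:290]
cv2.imwrite("pics/w4c.png",cv2.resize(a,None,fx=3.5,fy=3.5,interpolation=cv2.INTER_NEAREST))
E
```

```text
bar [0.5155528  0.11545959 0.087     ] [0.50844172 0.0387232  0.087     ] 84.70558281985579 collar face [0.51529182 0.12606634 0.09      ] [0.51802772 0.16607186 0.1       ]
held top expected px [394.83504115 475.62644436] tip [393.48716293 325.922604  ]
```

View pics/w4c.png

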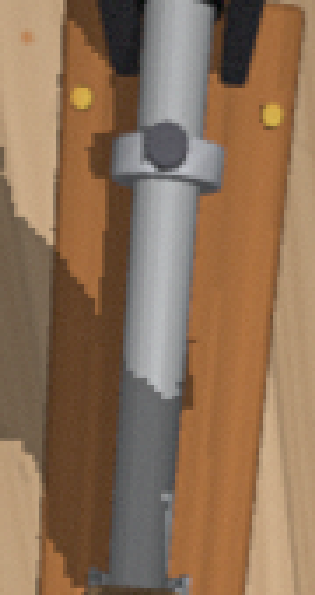

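```bash
python3 - <<'E'
from h import *
c=T_wc("wrist")
A=onz(c,(245.57,71.4),.087);B=onz(c,(239.4,160),.087);print(A,B,np.degrees(np.arctan2(*(A-B)[1::-1])),"F",onz(c,(247.7,54.3),.088))
yaw=85; y=.068; x=(.5099+B[0]+(A-B)[0]/(A-B)[1]*(y-B[1]))/2 ; print("x",x)
robot.move_to([x,y,.24],[180,0,yaw])
robot.line_to([x,y,.172],velocity=.12); robot.pause(.3)
c=T_wc("wrist"); im=vision.grab_frame("wrist"); cv2.imwrite("pics/w5.png",im[:,:,::-1])
print(robot.current_tool_pos(),robot.current_eef_rot(),robot.current_contact_force(),robot.current_torque(),robot.current_time_s(),robot.current_finger_gap(),robot.current_joint_positions())
a=cv2.resize(im[0:256,150:350,::-1],None,fx=2.2,fy=2.2)
im=vision.grab_frame("scene"); cv2.imwrite("pics/s5.png",im[:,:,::-1]); b=cv2.resize(im[140:270,160:310,::-1],None,fx=2.3,fy=2.3)
o=np.zeros((564,790,3),np.uint8);o[:a.shape[0],:a.shape[1]]=a;o[:b.shape[0],440:440+b.shape[1]]=b
cv2.imwrite("pics/c5.png",o)
E
```

```text
[0.51362872 0.10820165 0.087     ] [0.50604127 0.01318764 0.087     ] 85.43427327919343 F [0.51594901 0.12466721 0.088     ]
x 0.5101591849704619
[0.51045253 0.06808625 0.17250446] [ 1.79942744e+02 -7.99067062e-03  8.50032765e+01] [ 0.06798482 -0.39923868 -1.1773943 ] [ 0.04406012 -0.06105671  0.01061343] 12.8667 0.2710489214181866 [ 11.29851073  19.04892493 -26.33040918  98.04924433   9.20433476
  64.98386534 -22.67965633]
```

View pics/c5.png

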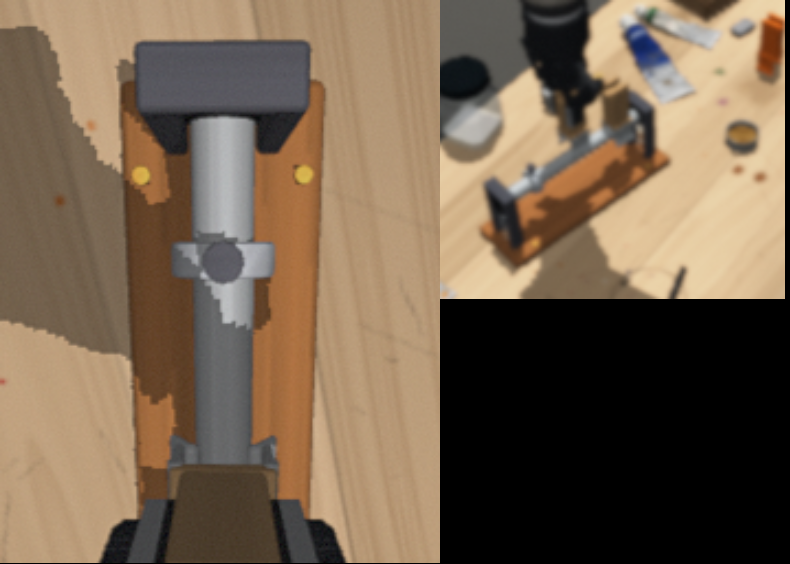

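```bash
cat > press.py <<'E'
from h import *
c=T_wc("wrist"); print("F",onz(c,(150+223/2.2,126),.088))
p=np.array([.5102,.068,.172]); o=[180,0,85]
f0=np.mean([robot.current_contact_force() for _ in range(5)],0)
z=.164; robot.line_to([p[0],p[1],z],o,velocity=.05,f_stop=8)
pk=0; snapped=False; log=[]
while z>.100:
    F=robot.current_contact_force()-f0; f=F[2]; log.append((round(z*1e3,2),round(f,1)))
    if f>27 or abs(F[0])>12 or abs(F[1])>12: print("limit",F); break
    pk=max(pk,f)
    if not snapped and pk>6 and f<pk-3: snapped=True; print("snap at",z,pk,f)
    if snapped and f>=19.5: break
    if not snapped and f>19: print("no snap?"); break
    z-= .0005 if f<4 else (.0003 if f<12 else .0002)
    robot.line_to([p[0],p[1],z],velocity=.02)
robot.pause(.3)
print(log[::4],log[-6:])
print(robot.current_tool_pos(),robot.current_contact_force()-f0,robot.current_torque(),robot.current_time_s(),robot.current_finger_gap())
np.save("f0.npy",f0)
E
python3 press.py
```

```text
F [0.51512446 0.12647169 0.088     ]
snap at 0.14750000000000008 7.482806194684092 4.29139254389083
[(164.0, np.float64(-0.7)), (162.0, np.float64(-0.9)), (160.0, np.float64(-0.5)), (158.0, np.float64(-1.2)), (156.0, np.float64(-1.1)), (154.0, np.float64(-1.1)), (152.0, np.float64(4.6)), (150.8, np.float64(5.9)), (149.6, np.float64(6.5)), (148.4, np.float64(6.4)), (147.2, np.float64(4.2)), (145.4, np.float64(-0.3)), (143.4, np.float64(-1.8)), (141.4, np.float64(-4.0)), (139.4, np.float64(-3.8)), (137.4, np.float64(5.3)), (136.2, np.float64(11.9)), (135.2, np.float64(17.0)), (134.4, np.float64(16.7)), (133.6, np.float64(17.1)), (132.8, np.float64(18.1)), (132.0, np.float64(18.7)), (131.2, np.float64(19.0)), (130.4, np.float64(20.7))] [(131.4, np.float64(18.5)), (131.2, np.float64(19.0)), (131.0, np.float64(19.3)), (130.8, np.float64(18.9)), (130.6, np.float64(19.3)), (130.4, np.float64(20.7))]
[0.51052324 0.0685339  0.13406789] [-4.32878024 -1.12346343 20.22388497] [-0.34075854  0.9035576  -0.01243947] 36.525 0.2695512677672786
```

```bash
cat > slide.py <<'E'
from h import *
f0=np.load("f0.npy"); t0=robot.current_time_s()
u=np.array([np.cos(np.radians(85.3)),np.sin(np.radians(85.3)),0]); o=[180,0,85]
G=lambda:robot.current_contact_force()-f0
p=np.array([.5098,.068,.1304])
for i in range(6):
    F=G(); print("unload",np.round(p[2],4),np.round(F,1))
    if F[2]<5: break
    p[2]+=min(.0025,max(.0005,(F[2]-2)/5500)); robot.line_to(p,o,velocity=.03)
s=p+u*.034
hit=robot.line_to(s,o,velocity=.035,f_stop=11); F=G(); print("slide",hit,np.round(F,1),F@u,robot.current_tool_pos(),robot.current_time_s())
if not hit:
    p=s; drag=-(F@u); print("drag",drag)
    hit=robot.line_to(p+u*.016,o,velocity=.012,f_stop=7); F=G()
    print("contact",hit,np.round(F,1),-(F@u),robot.current_tool_pos(),robot.current_time_s()-t0,robot.current_time_s())
robot.pause(.1);print(np.round(G(),1),robot.current_tool_pos(),robot.current_torque())
E
python3 slide.py
```

```text
unload 0.1304 [-4.3 -1.1 20.2]
unload 0.1329 [-2.2 -2.1 17.8]
unload 0.1354 [ 0.  -1.2 13.3]
unload 0.1375 [ 2.4 -1.3  7. ]
unload 0.1384 [3.9 0.  2.3]
slide False [ 4.1 -3.7  2.9] -3.3853599374795245 [0.51276722 0.09985056 0.13837855] 38.65
drag 3.3853599374795245
contact False [ 3.7 -4.3  3.8] 3.997943930975737 [0.51407067 0.11544094 0.13837371] 3.6083 40.1333
[ 3.8 -4.9  4.8] [0.51406755 0.1154559  0.13835265] [-1.02313348 -0.81825993  0.07625823]
```

```bash
cat > slide2.py <<'E'
from h import *
f0=np.load("f0.npy")
u=np.array([np.cos(np.radians(85.3)),np.sin(np.radians(85.3)),0]); o=[180,0,85]
G=lambda:robot.current_contact_force()-f0
p0=np.array([.5101,.068,.1384]); s=.050
c=T_wc("wrist"); im=vision.grab_frame("wrist"); cv2.imwrite("pics/w6.png",im[:,:,::-1])
print([(d["rect"],d["p"]) for d in recognise("collar","wrist")],pix(c,[.515,.130,.085]))
for i in range(14):
    s+=.001 if i<8 else .0005
    robot.line_to(p0+u*s,o,velocity=.02); F=G(); print(round(s,4),np.round(F,1),round(-(F@u),1),np.round(robot.current_tool_pos()[1],4))
    if -(F@u)>11: break
print(robot.current_time_s(),robot.current_torque())
np.save("s.npy",s)
E
python3 slide2.py
```

```text
[([253.6, 198.1, 48.6, 36.1], 0.78)] [251.48505026 197.78828694]
0.051 [ 3.4 -4.1  4.4] 3.8 0.1166
0.052 [ 3.6 -5.2  3.7] 4.9 0.1177
0.053 [ 2.8 -5.6  4.9] 5.3 0.1181
0.054 [ 3.2 -5.   5.2] 4.7 0.1184
0.055 [ 3.2 -6.2  4.3] 5.9 0.1187
0.056 [ 3.2 -8.4  5.4] 8.1 0.1191
0.057 [ 2.8 -8.7  6.6] 8.4 0.1194
0.058 [ 1.6 -9.5  6.2] 9.3 0.1198
0.0585 [ 2.3 -9.7  7.1] 9.5 0.1199
0.059 [ 2.2 -9.8  7.8] 9.6 0.1201
0.0595 [  2.3 -11.3   7.2] 11.1 0.1202
43.0833 [-2.41068241 -0.44981907  0.06094777]
```

```bash
cat > s3.py <<'E'
from h import *
f0=np.load("f0.npy"); s=float(np.load("s.npy"))
u=np.array([np.cos(np.radians(85.3)),np.sin(np.radians(85.3)),0]); o=[180,0,85]
G=lambda:robot.current_contact_force()-f0
p0=np.array([.5101,.068,.1384])
for i in range(8):
    F=G(); f=-(F@u)
    print(round(s,4),np.round(F,1),round(f,1),np.round(robot.current_tool_pos()[1],4))
    if f>13.2: break
    s+=.001; robot.line_to(p0+u*s,o,velocity=.02)
robot.pause(.5); F=G(); print("held",np.round(F,1),robot.current_torque(),robot.current_time_s())
print("relieve")
for i in range(8):
    F=G(); f=-(F@u)
    print(round(s,4),np.round(F,1),round(f,1),np.round(robot.current_tool_pos(),4))
    if f<4.5: break
    s-=.0015; robot.line_to(p0+u*s,o,velocity=.02)
c=T_wc("wrist"); im=vision.grab_frame("wrist"); cv2.imwrite("pics/w7.png",im[:,:,::-1])
print(robot.current_time_s()); np.save("s.npy",s)
E
python3 s3.py
```

```text
0.0595 [  2.3 -11.3   7.2] 11.1 0.1202
0.0605 [  0.9 -11.1   8.4] 11.0 0.1206
0.0615 [  1.3 -12.9   9.5] 12.7 0.1209
0.0625 [  1.6 -13.5   8. ] 13.3 0.1213
held [  1.6 -13.4   8.5] [-3.00301969 -0.28061112  0.09120022] 44.3333
relieve
0.0625 [  1.6 -13.4   8.5] 13.2 [0.5148 0.1213 0.1382]
0.061 [  1.3 -11.4   7. ] 11.2 [0.5148 0.1208 0.1383]
0.0595 [  2.3 -10.7   6.8] 10.5 [0.5147 0.1203 0.1383]
0.058 [ 2.2 -8.5  6.6] 8.3 [0.5147 0.1198 0.1383]
0.0565 [ 2.6 -8.8  6.2] 8.6 [0.5146 0.1193 0.1383]
0.055 [ 2.8 -6.7  5.8] 6.5 [0.5146 0.1188 0.1383]
0.0535 [ 3.7 -6.4  4.2] 6.1 [0.5145 0.1183 0.1383]
0.052 [ 4.7 -5.3  3.9] 4.9 [0.5145 0.1181 0.1383]
46.3833
```

```bash
python3 - <<'E'
from h import *
f0=np.load("f0.npy")
fingers.gripper_to(0.65); print(robot.current_contact_force()-f0,robot.current_time_s())
t=robot.current_tool_pos()
robot.line_to([t[0],t[1],.22],velocity=.08)
robot.line_to([t[0]-.005,t[1]-.05,.27],velocity=.15)
c=T_wc("wrist"); im=vision.grab_frame("wrist"); cv2.imwrite("pics/w8.png",im[:,:,::-1])
a=cv2.resize(im[40:240,170:330,::-1],None,fx=2.5,fy=2.5,interpolation=cv2.INTER_CUBIC)
im=vision.grab_frame("scene"); b=cv2.resize(im[140:270,165:295,::-1],None,fx=3,fy=3,interpolation=cv2.INTER_CUBIC)
o=np.zeros((500,800,3),np.uint8);o[:a.shape[0],:a.shape[1]]=a;o[:b.shape[0],405:405+b.shape[1]]=b
cv2.imwrite("pics/c8.png",o); print(robot.current_time_s(),robot.current_contact_force()-f0)
E
```

```text
[ 0.23143703 -0.33155293 -0.32366957] 46.8
48.6917 [ 0.5013367  -0.66948049 -0.08966813]
```

View pics/c8.png

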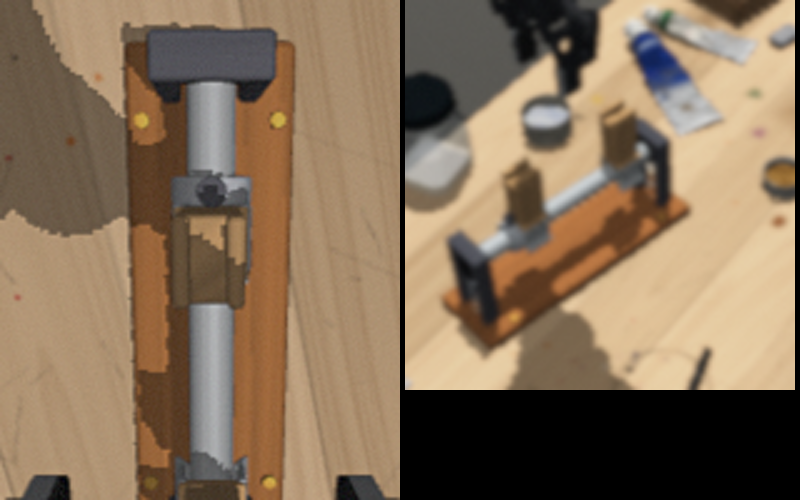

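```bash
python3 -c "
from station import workorder
print(workorder.close_job())"
```

```text
the job is handed in; nothing more can be done
None
```

The brush rest is on the bar: it snapped past at about 7.5 N, was pressed home to about 20 N, slid against the collar with about 10 N net of drag, and let go upright; the last picture shows it at the collar, though too coarse to confirm actual contact, and the job is handed in at about 49 s.

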